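# Lock the test kiln and turn it up to six

## Task

The test kiln has been drying its load with the lid left ajar. Press the lid gently down until it is fully shut, then take the steel locking pin from the wooden tool block and lower it all the way home through the hasp at the front of the kiln, and once the kiln is locked turn the dial on its control box clockwise until its white index line points at mark 6 (of the scale's marks 0 to 10; the long ones are 0, 5 and 10). Leave the clay cup and bowl and the tools in the block where they stand.

Things in the scene. Friction and masses are not known exactly. Their poses are not given: they have to be found in the camera images.
- kiln: Square steel test kiln, fixed; place and yaw (0 to 0.35) vary. Origin: centre of its underside, on the bench. x: from its front (robot side) to its back, y: to its left, z up. Body 300 x 300 mm, rim 200 mm up, shut lid to 250 mm. A grey control box (220 mm in x, 140 mm in y) stands against its right (-y) side, its flat top 201 mm up; behind the dial are a 10 mm lamp and a fuse holder.
- kiln_lid: The kiln's brick lid, 300 x 300 mm, 49 mm thick with its seam. Origin: middle of its front edge, at seam level; x to its back, z its own up; tilted up by 0.2 to 0.35 rad at the start, level when shut. Hinged along the kiln's back edge (kiln frame x = +162 mm, z = 200 mm). Stiff hinge: it stays where it is left and needs about 2 to 6 N down near its front edge to close.
- lid_front (a point): Point on the lid's flat top, 17 mm behind its front edge, midway between its sides: press here. Moves with the lid; 249 mm above the bench when shut. Its z is the lid's own up. A bar handle, 100 mm long, centred 35 mm right of the middle, stands 35 mm out of the lid's front face, 23 mm below its top.
- hasp_hole (a point): Centre of the top hole of the steel hasp bracket on the kiln's front, left of the middle, 200 mm up; axes as the kiln's, z up. Two 5 mm plates with 11 mm holes on this vertical axis, lower underside 32 mm below. With the lid shut its tongue adds a third 11 mm hole, top 6.5 mm above this point. Lid front face: 28 mm behind the axis, 49 mm higher; lid handle: 80 mm to the right.
- pin_grip (a point): Centre of the ribbed steel barrel of the locking pin, on its axis, z up the pin. Barrel 20 mm diameter, 46 mm tall; below it a shank 8 mm diameter, 60 mm long, with tapered tip 83 mm below this point. 60 to 130 g. Starts upright in the tool block's hole nearest the robot, barrel resting on the block top (this point 98 mm up). Home in the hasp, this point is 29.5 mm above hasp_hole.
- pin_tip (a point): Lowest point of the pin's tip, on its axis, 83 mm below pin_grip.
- tool_block: Wooden block, fixed, 75 mm high, 70 mm (its x) x 210 mm (its y); origin at the centre of its underside; place and yaw (1.3 to 1.85) vary. The pin stands in a through hole (11 mm) at its y = +75 mm, x = 0; a loop tool and a brush stand at y = -25 and -75 mm, up to 200 mm above the bench.
- kiln_dial (a joint): Angle of the dial, rad, grows as it turns clockwise seen from above: 0 at mark 0, 0.5236 (30 degrees) a mark, stops at 0 and at mark 10 (5.236). Mark 6 is 3.1416. Starts between marks 1 and 3.7. Light even friction (0.06 N m); stays where it is left.
- dial_centre (a point): Point on the dial's vertical axis at the control box's top, 201 mm above the bench; axes as the kiln's. On it a black foot 48 mm across, 5 mm high, then an upright bar grip 44 mm long, 13 mm thick, its top 34 mm above this point; the bar lies along the index line. Eleven marks on a white disc 95 mm across: 0 to the front left, 5 straight to the back (kiln +x), 10 to the front right.
- dial_index (a point): Outer end of the dial's white index line, on the end of the bar, 22 mm from the axis and 20 mm above dial_centre; it turns with the dial.
- mark6 (a point): Inner part of scale mark 6 on the control box, 33.5 mm from the dial's axis: the index line must point at it.
- bisque_cup_mid (a point): Middle of an unglazed clay cup (76 mm across, 85 mm tall) standing near the robot on its left. A bystander.
- bisque_bowl_mid (a point): Middle of an unglazed clay bowl (120 mm across, 55 mm tall) left of the kiln. A bystander.
- loop_tool_mid (a point): Middle of the loop tool standing in the tool block. A bystander.
- brush_mid (a point): Middle of the brush standing in the tool block. A bystander.

How it is judged:
By the outcome, as a careful person would: the job done as asked, in the order asked, and still so for the second after the job is handed in, with the robot touching nothing.
It also fails if it takes over 72 s, if anything falls off the work surface, if the arm or the gripper's body presses on something with over 40 N, if the wrist force passes 120 N, or if a joint passes its speed limit or range.

## Robot

A 7-joint arm with a two-finger parallel gripper is mounted at the origin on the work surface. World frame = base frame: x ahead of the robot, y to its left, z up, the work surface at z = 0. Lengths are in m, angles in rad, forces in N, time in s.
With the tool pointing down it reaches from about 0.4 to 0.75 m from the base axis. Payload 19.5 kg.
Tool frame: the origin (TCP) lies midway between the tips of the shut fingers; the grasp point (between the pads) lies 19 mm behind it; y points along the fingers, x is the direction in which the jaws open and shut, and the axes are right-handed (so a half turn about y gives the same grasp; the last joint's range is limited). The gripper opens to 85 mm and grips with 20 to 120 N. Pads are 22 mm wide; open, the fingers measure 114 mm over their backs; the gripper's body (76 mm by 85 mm) begins 54 mm behind the grasp point. The pads swing forward as they close: fully open they stand 13 mm farther back than shut.
Start: joints at [-1.381, 0.707, -0.028, 1.485, 0.022, 0.951, -0.075], TCP at [0.132, 0.56, 0.231] pointing down, gripper open.
Joint ranges: [-2.71, 2.71], [-0.32, 2.16], [-1.57, 1.52], [0, 2.45], [-1.46, 4.6], [0, 2.02], [-2.83, 2.83]. Speed limits (rad/s): [1.89, 1.89, 2.57, 2.57, 3.01, 3.01, 3.01].

## Interface

Orientations are given as [roll, pitch, yaw] about the fixed x, y, z axes, in that order (R = Rz(yaw) Ry(pitch) Rx(roll)).
In Python, from station import env gives the robot as it stands. Calls block until the motion is done:
- env.move_ptp(position, orientation): joint-space move of the TCP to a pose.
- env.line_to(position, rotation=None, feed=0.15): straight line of the TCP; rotation=None keeps the orientation; feed is the mean speed in m/s.
- env.move_joints(angles): joint-space move.
- env.grip(opening, newtons=None): opening from 0.0 (shut) to 1.0 (fully open); newtons is the grip in N (None keeps the last); returns when the fingers have stopped.
- env.pause(seconds).
- env.ik(position, orientation): joint angles nearest the present ones, or None.
- env.read_camera(name): name is "side" or "top" or "wrist"; returns a dict with "img" (400x640x3 uint8, red, green, blue), "fx", "fy", "cx", "cy" (pixels), "camera_from_world" (4x4, takes a point from world to camera coordinates). Camera axes: x right, y up, looking along -z (the intrinsics and any distortion apply to the point x, -y, -z); pixel columns grow to the right and rows downward; lengths in m; the calibration is good to about 2 mm. A picture is of the moment at which its call begins. There is no depth.
A pose or a line that the arm cannot do raises env.IKError and nothing moves.
- env.job_done(): hands the job in, once; it reports no verdict.
Trained networks look in a picture, given as the dict that the camera call returned (one of the last four; its "shot" number tells which), for a name from the list of things; names that differ only in an ending like _2 or _b are one class to them, and where a whole thing is asked for, a point or a joint stands for the part that bears it (a point fixed in the world has none). Each returns a list of dicts, best first, with "score" (0 to 1); they miss things now and then, are a little off and sometimes report something else, mostly with a low value. They report only what shows in the picture. A call takes as long as a camera call.
- env.outline_of(thing, picture): "region" (400x640 bool, what is visible of it) and "extent" ([left, top, right, bottom] in pixels, round what is visible of it).
Readings, each from a call of its own:
- env.get_t(): time.
- env.get_joints(): joint angles.
- env.get_joint_vel(): joint speeds.
- env.get_joint_torque(): joint torques, N m.
- env.get_ee_pos(): TCP position.
- env.get_ee_rot(): TCP orientation.
- env.get_force(): force on the tool from outside, world axes, zero at the start.
- env.get_moment(): the same for the moment, N m.
- env.get_opening(): opening from 0.0 (shut) to 1.0 (fully open).
Only numpy, scipy, OpenCV 4.12 (cv2) and the standard library are available. Lean on these libraries where they do the work, as an engineer would, in place of code of your own. Each camera call takes 0.05 s, during which the arm holds its last target.

## Working session

There is one attempt and no reset: what is moved stays moved. The work goes in short steps, each a Python script; the robot and the scene stay as the last script left them, time stands still between calls to the robot, and variables do not carry over. Pictures are saved under pics/ and viewed, and the job is handed in when it is done.

```bash
ls; mkdir -p pics
python3 - <<'E'
from station import env
import cv2
print(env.get_t(),env.get_ee_pos(),env.get_ee_rot(),env.get_force())
for n in ["side","top","wrist"]:
    p=env.read_camera(n); cv2.imwrite(f"pics/a_{n}.png",p["img"][:,:,::-1])
    print(n,p["fx"],p["fy"],p["cx"],p["cy"],[k for k in p]); print(p["camera_from_world"].round(3).tolist())
E
```

```text
pics
0.0 [0.13206189 0.55936723 0.23084353] [-1.57084892e+00  1.06066453e-03  1.33896079e+00] [ 0.10780381 -0.02635574 -0.10355151]
side 371.51482313603117 371.51482313603117 319.2827968519571 198.91938862204523 ['img', 'fx', 'fy', 'cx', 'cy', 'camera_from_world', 'shot']
[[0.86, -0.51, -0.018, -0.431], [0.316, 0.505, 0.803, -0.35], [-0.4, -0.697, 0.595, -0.962], [0.0, 0.0, 0.0, 1.0]]
top 466.2434077160422 466.2434077160422 323.26660756822594 200.37838330728704 ['img', 'fx', 'fy', 'cx', 'cy', 'camera_from_world', 'shot']
[[-0.008, -1.0, -0.006, 0.087], [0.983, -0.009, 0.181, -0.543], [-0.181, -0.004, 0.984, -1.564], [0.0, 0.0, 0.0, 1.0]]
wrist 299.4837721444893 299.4837721444893 320.7038047736318 198.40211588350454 ['img', 'fx', 'fy', 'cx', 'cy', 'camera_from_world', 'shot']
[[0.23, 0.973, -0.001, -0.575], [-0.939, 0.222, -0.265, 0.036], [-0.257, 0.062, 0.964, -0.379], [0.0, 0.0, 0.0, 1.0]]
```

View pics/a_side.png

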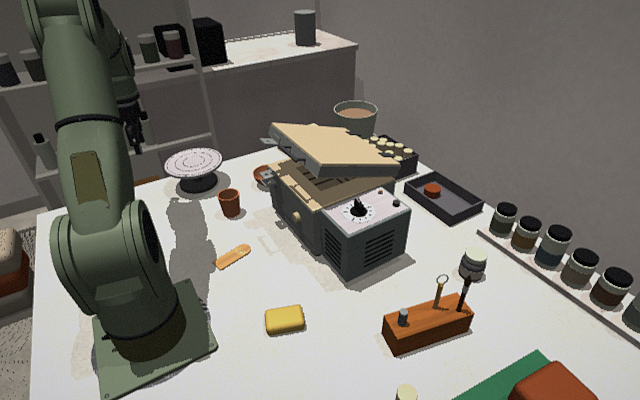

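View pics/a_top.png

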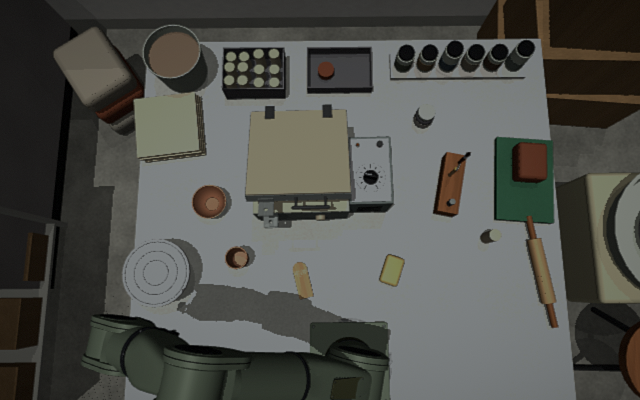

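View pics/a_wrist.png

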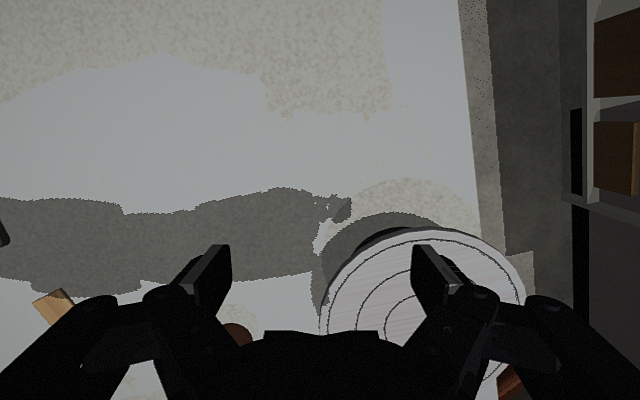

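The side and top views show the whole scene: kiln at about (300,160) in the top view, dial (371,177), and pin at (451,202) in the tool block. Next I get outlines and zoomed crops.

```bash
cat > h.py <<'E'
import numpy as np, cv2
from station import env
def proj(p,pts):
    pts=np.atleast_2d(pts); M=p["camera_from_world"]
    c=pts@M[:3,:3].T+M[:3,3]
    return np.c_[p["cx"]+p["fx"]*c[:,0]/-c[:,2], p["cy"]+p["fy"]*-c[:,1]/-c[:,2]]
def ray(p,uv):
    M=p["camera_from_world"];R=M[:3,:3];t=M[:3,3]
    d=np.array([(uv[0]-p["cx"])/p["fx"],-(uv[1]-p["cy"])/p["fy"],-1.])
    return -R.T@t, R.T@d
def atz(p,uv,z):
    o,d=ray(p,uv); return o+d*(z-o[2])/d[2]
def crop(p,box,name,s,pts=None,poly=None):
    x0,y0,x1,y1=box
    im=cv2.resize(np.ascontiguousarray(p["img"][y0:y1,x0:x1,::-1]),None,fx=s,fy=s,interpolation=cv2.INTER_CUBIC)
    if pts is not None:
        for u in pts: cv2.circle(im,(int((u[0]+.5-x0)*s),int((u[1]+.5-y0)*s)),2,(0,0,255),-1)
    if poly is not None:
        for q in poly: cv2.polylines(im,[np.int32((np.array(q)+.5-[x0,y0])*s)],False,(0,255,0),1)
    cv2.imwrite(f"pics/{name}.png",im)
E
python3 - <<'E'
from h import *
S=env.read_camera("side");T=env.read_camera("top")
import pickle; pickle.dump((S,T),open("st.pkl","wb"))
for n in ["kiln","kiln_lid","pin_grip","tool_block","kiln_dial","bisque_cup_mid","loop_tool_mid"]:
    for p,k in((S,"side"),(T,"top")):
        for r in env.outline_of(n,p)[:2]:
            ys,xs=np.nonzero(r["region"]); print(n,k,round(r["score"],2),np.round(r["extent"],1),xs.mean().round(1),ys.mean().round(1),len(xs))
crop(T,(235,95,405,235),"top1",4.5)
crop(S,(255,110,425,290),"side1",3.3)
crop(T,(420,130,480,230),"top2",6)
crop(S,(370,260,490,360),"side2",6)
E
```

```text
kiln side 0.58 [259.5 118.  409.6 282. ] 337.6 195.5 16273
kiln top 0.75 [243.8 105.4 394.2 227.6] 314.3 167.3 14386
kiln top 0.54 [447.2 169.  455.7 175.6] 452.6 171.6 33
kiln_lid side 0.83 [262.2 119.4 400.3 177.4] 331.6 150.9 5034
kiln_lid side 0.28 [396.3 308.7 410.3 327.7] 402.6 316.5 188
kiln_lid top 0.58 [245.5 103.2 351.1 220. ] 297.5 157.3 9527
kiln_lid top 0.24 [243.2 102.7 395.  229.4] 314.5 167.2 14602
pin_grip side 0.68 [399.8 308.1 406.8 325. ] 402.6 316.2 143
tool_block side 0.7 [380.6 289.3 474.1 355.5] 426.3 324.3 3285
tool_block top 0.86 [436.9 153.2 467.5 215.6] 449.2 184.9 1430
tool_block top 0.26 [246.1 104.5 393.2 229.8] 314.3 167.2 14240
kiln_dial side 0.67 [349.7 196.9 369.4 213.9] 358.0 207.7 216
kiln_dial top 0.5 [364.7 172.6 378.4 182.1] 370.1 177.0 145
bisque_cup_mid side 0.89 [218.2 188.4 241.1 216.9] 229.5 201.8 541
bisque_cup_mid top 0.69 [220.1 247.5 249.8 267.1] 236.5 257.8 439
loop_tool_mid side 0.68 [431.9 283.5 442.4 308.8] 437.8 294.9 94
loop_tool_mid side 0.5 [395.1 306.  408.2 324.9] 402.6 316.2 159
loop_tool_mid top 0.63 [448.9 166.3 458.2 174.6] 453.4 171.2 37
```

View pics/top1.png

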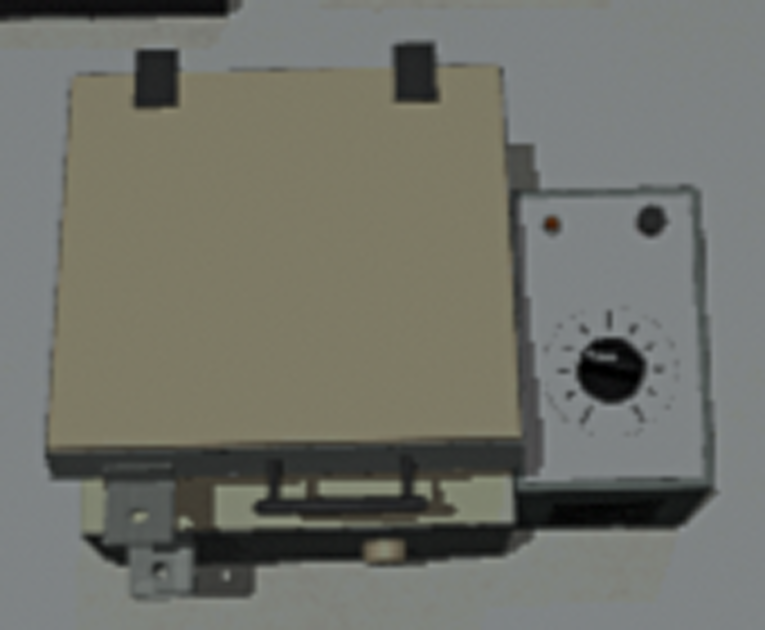

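View pics/side1.png

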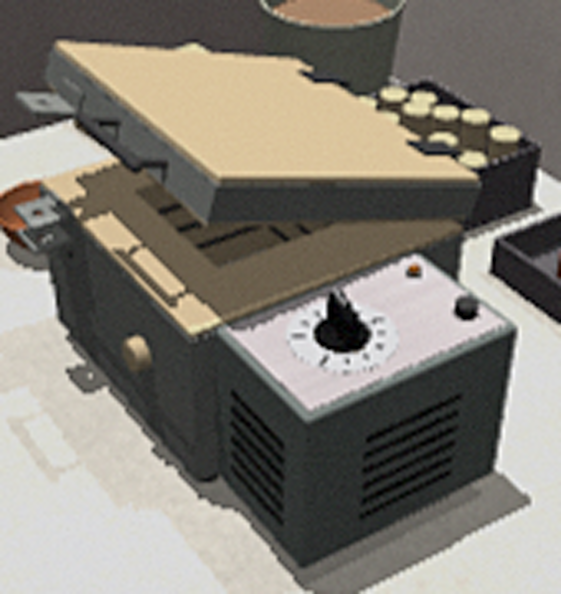

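View pics/top2.png

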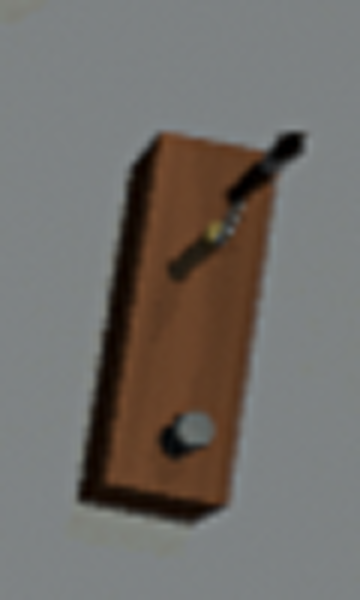

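View pics/side2.png

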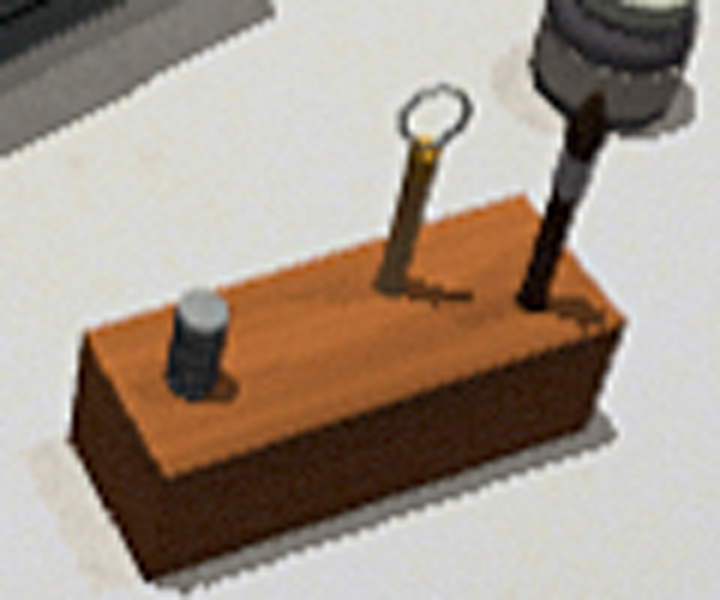

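```bash
cat > fit.py <<'E'
from h import *; import pickle
from scipy.optimize import least_squares
S,T=pickle.load(open("st.pkl","rb"))
t=lambda x,y:np.array([x/4.5+235-.5,y/4.5+95-.5])
s=lambda x,y:np.array([x/3.3+255-.5,y/3.3+110-.5])
# box top corners: y from -150 to -290 (unknown offset), x centre unknown
for n,u in dict(bl=(517,192),br=(697,186),fr=(712,487),fl=(521,487),dial_foot=(611,372),hasp=(160,573)).items():
    print("top",n,atz(T,t(*u),.201).round(4))
for n,u in dict(fl=(222,329),fr=(308,417),br=(515,329),bl=(422,258),disc=(343,333),hasp=(42,212)).items():
    print("side",n,atz(S,s(*u),.201).round(4))
print("pin top",atz(T,(452.3-.5,201.7-.5),.121),atz(S,(404.5-.5,311.3-.5),.121))
E
python3 fit.py
```

```text
top bl [ 0.7214 -0.004   0.201 ]
top br [ 0.7245 -0.1324  0.201 ]
top fr [ 0.5064 -0.1355  0.201 ]
top fl [ 0.5076 -0.0029  0.201 ]
top dial_foot [ 0.589  -0.0675  0.201 ]
top hasp [0.4496 0.2474 0.201 ]
side fl [ 0.5109 -0.0043  0.201 ]
side fr [ 0.5107 -0.1346  0.201 ]
side br [ 0.721  -0.1355  0.201 ]
side bl [ 0.7204 -0.0111  0.201 ]
side disc [ 0.5948 -0.0632  0.201 ]
side hasp [0.4569 0.2474 0.201 ]
pin top [ 0.52388777 -0.34209468  0.121     ] [ 0.52800634 -0.34417541  0.121     ]
```

Measured estimates (about ±4 mm): kiln yaw ≈ 0.01, hasp ≈ (0.453, 0.247), kiln centre ≈ (0.631, 0.152), pin ≈ (0.526, −0.343) and dial ≈ (0.592, −0.065). Next I move above the lid with the fingers shut.

Run:
```python
from h import *
D=[-np.pi/2,0,np.pi/2]
env.line_to([0.14,0.54,0.42],feed=.25)
env.grip(0.0)
env.move_ptp([0.515,0.152,0.42],D)
print(env.get_t(),env.get_ee_pos(),env.get_joints().round(2),env.get_force())
for n in["side","wrist","top"]:
    p=env.read_camera(n); cv2.imwrite(f"pics/b_{n}.png",p["img"][:,:,::-1])
    if n=="wrist":
        M=p["camera_from_world"];print(-M[:3,:3].T@M[:3,3])
```

```text
4.575 [0.51476215 0.15287063 0.41995932] [-0.42  0.5   0.15  1.22 -0.07  1.43  1.29] [ 0.40686668  0.25613095 -0.69732824]
[0.44930268 0.15263217 0.56317462]
```

View pics/b_side.png

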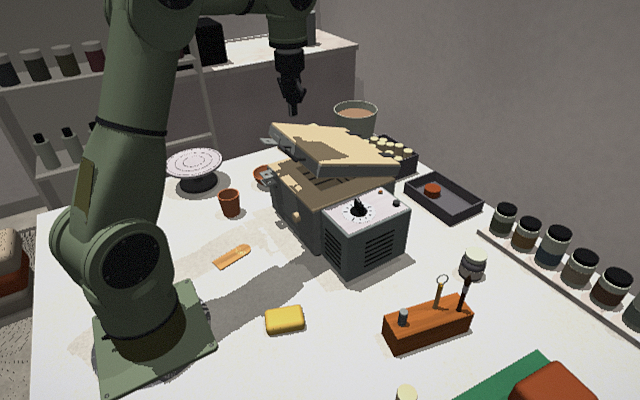

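View pics/b_wrist.png

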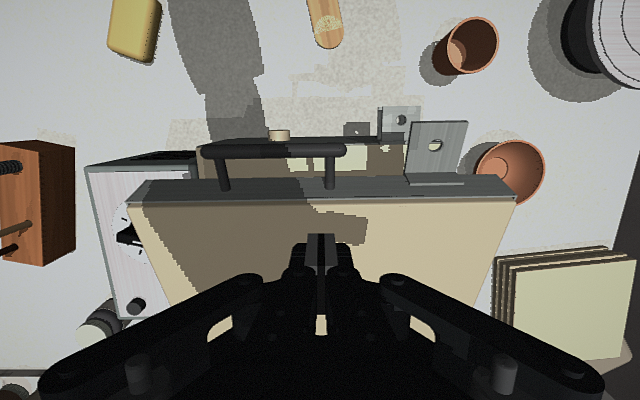

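The wrist view shows the lid front top edge at row ~200 between cols 127 and 517. That gives a tilt of ≈ 0.305, with the midline under the fingers at col 320. I press along the hinge arc, checking force at each step.

Run:
```python
from h import *
f0=env.get_force()
def P(th): return [.793-.295*np.cos(th)+.049*np.sin(th),.153,.2+.295*np.sin(th)+.049*np.cos(th)]
env.line_to([P(.305)[0],.153,.345],feed=.15)
for th in [.28,.2,.13,.07,.035,.02,.01,.004,-.002,-.006]:
    env.line_to(P(th),feed=.06)
    f=env.get_force()-f0; print(th,np.round(P(th)[2],4),env.get_ee_pos().round(4),f.round(1),round(env.get_t(),2))
    if f[2]>15: break
```

```text
0.28 0.3286 [0.5231 0.153  0.329 ] [-0.2  0.7  0.2] 5.81
0.2 0.3066 [0.5137 0.153  0.3068] [ 0.2 -1.4 -0.9] 6.36
0.13 0.2868 [0.5069 0.153  0.287 ] [ 0.9 -0.6 -0.9] 6.86
0.07 0.2695 [0.5022 0.153  0.2696] [-0.4 -0.9  0.1] 7.31
0.035 0.2593 [0.4999 0.153  0.2594] [ 0.1 -0.1 -0.2] 7.63
0.02 0.2549 [0.499  0.153  0.2548] [-1.1  0.2 -0.5] 7.88
0.01 0.2519 [0.4984 0.153  0.2518] [-0.1 -1.  -0.1] 8.13
0.004 0.2502 [0.4982 0.153  0.2501] [-0.6  0.2  0.1] 8.38
-0.002 0.2484 [0.4981 0.153  0.249 ] [-1.7 -0.2 12.6] 8.63
-0.006 0.2472 [0.4981 0.153  0.2489] [-8.  -2.6 34.2] 8.88
```

Run:
```python
from h import *
D=[-np.pi/2,0,np.pi/2]
env.line_to([.498,.153,.30],feed=.15)
env.move_ptp([.40,.247,.33],D)
print(env.get_t())
for n in["side","wrist"]:
    p=env.read_camera(n); cv2.imwrite(f"pics/c_{n}.png",p["img"][:,:,::-1])
    import pickle; pickle.dump(p,open(f"c_{n}.pkl","wb"))
    if n=="side":crop(p,(245,100,425,260),"c_side1",4)
```

```text
10.0
```

View pics/c_side1.png

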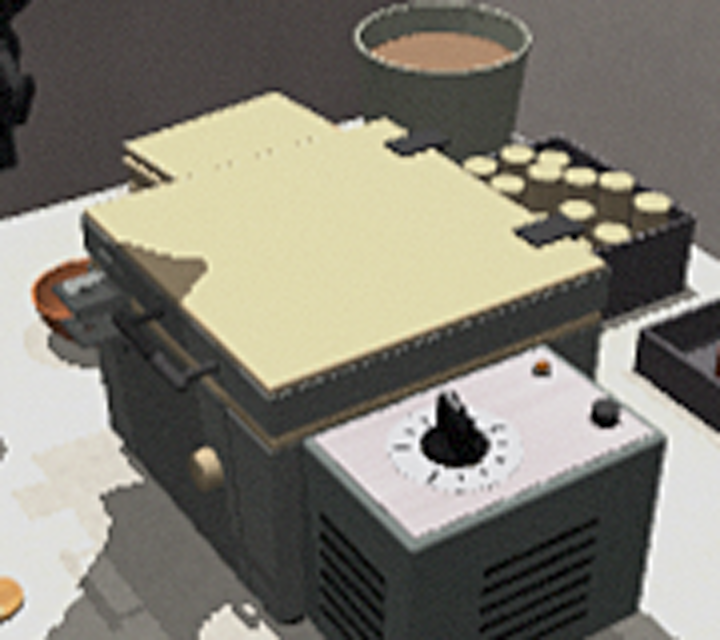

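View pics/c_wrist.png

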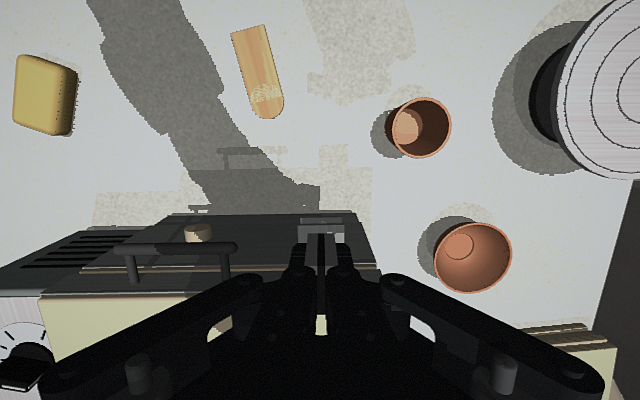

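The lid is level and shut, with its seam closed all round. The hasp is hidden behind the fingers, so I move the camera above it.

Run:
```python
from h import *
import pickle
for i,pos in enumerate([[.50,.235,.31],[.53,.265,.31]]):
    env.line_to(pos,feed=.2)
    p=env.read_camera("wrist"); pickle.dump(p,open(f"d{i}.pkl","wb"))
    u=proj(p,[.453,.247,.2065])[0]; print(u, env.get_t(),env.get_ee_pos())
    crop(p,(int(u[0])-50,int(u[1])-40,int(u[0])+50,int(u[1])+40),f"d{i}",8,[u])
```

```text
[336.00242249 140.53292278] 10.8167 [0.49930734 0.2351622  0.31017121]
[297.45780412 101.79848607] 11.225 [0.5293426  0.26506448 0.31025667]
```

View pics/d0.png

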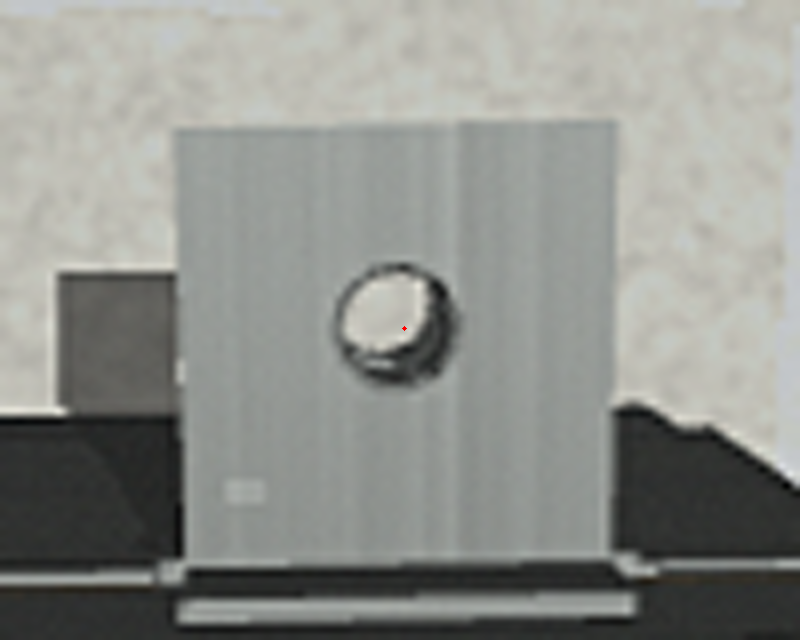

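View pics/d1.png

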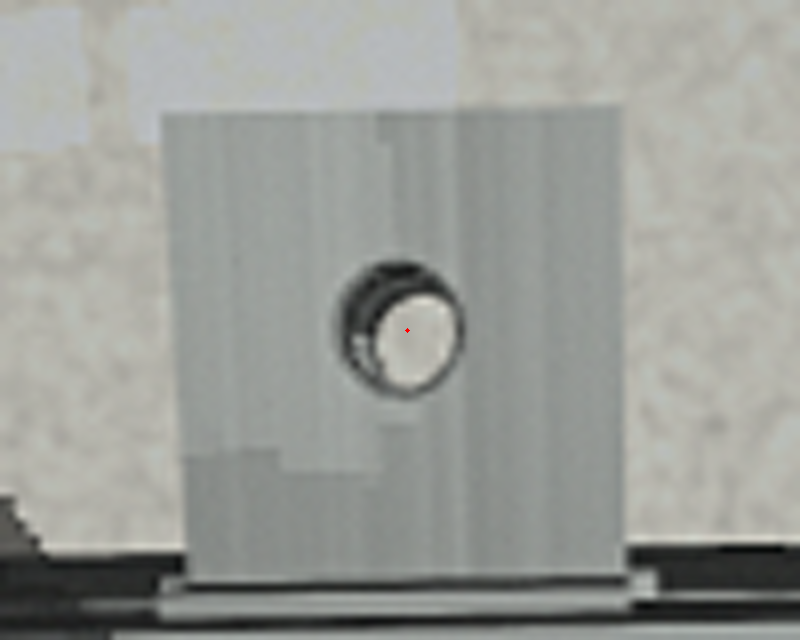

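The hole lies within about 1 px of the estimate, so hasp ≈ (0.4527, 0.2463). I go to the pin next.

Run:
```python
from h import *
import pickle
p=pickle.load(open("d0.pkl","rb")); u=proj(p,[.453,.247,.2065])[0]; print(atz(p,(int(u[0])-50+396/8-.5,int(u[1])-40+325/8-.5),.2065))
p=pickle.load(open("d1.pkl","rb")); u=proj(p,[.453,.247,.2065])[0]; print(atz(p,(int(u[0])-50+402/8-.5,int(u[1])-40+328/8-.5),.2065))
D=[-np.pi/2,0,np.pi/2]
env.line_to([.48,.2,.36],feed=.25)
env.move_ptp([.58,-.343,.28],D)
env.grip(0.75)
p=env.read_camera("wrist"); pickle.dump(p,open("e.pkl","wb"))
print(env.get_t(),env.get_joints().round(2),env.get_ee_pos(),env.get_opening(),proj(p,[.526,-.343,.121]))
cv2.imwrite("pics/e.png",p["img"][:,:,::-1])
for r in env.outline_of("pin_grip",p)[:2]: print(r["score"],r["extent"])
```

```text
[0.45267372 0.24618348 0.2065    ]
[0.45277715 0.24644899 0.2065    ]
14.4417 [ 0.42  0.86  0.18  0.96 -0.14  1.33  2.14] [ 0.57999007 -0.34302695  0.27998368] 0.7491122604098724 [[321.00560909 128.37261953]]
0.72 [308.2, 118.8, 328.6, 137.8]
```

View pics/e.png

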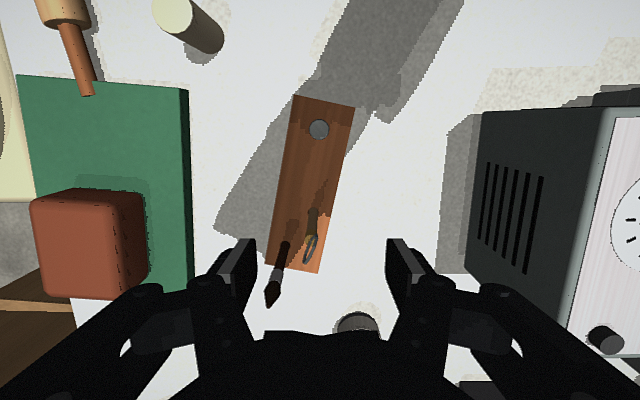

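Pin top is at (318,128) in the wrist view, so pin ≈ (0.526, −0.3455). The tools stand well clear at rows 240+. I grasp it now.

Run:
```python
from h import *
import pickle
p=pickle.load(open("e.pkl","rb")); q=atz(p,(318.4,128.3),.121); print(q)
env.line_to([q[0],q[1],.17],feed=.25)
env.line_to([q[0],q[1],.081],feed=.12)
env.grip(0.0,40)
print(env.get_t(),env.get_opening(),env.get_force().round(1),env.get_ee_pos())
env.line_to([q[0],q[1],.20],feed=.12)
print(env.get_t(),env.get_opening(),env.get_force().round(1))
p=env.read_camera("wrist"); cv2.imwrite("pics/f.png",p["img"][:,:,::-1])
pickle.dump(p,open("f.pkl","wb"))
s=env.read_camera("side"); crop(s,(340,200,480,340),"fs",5)
```

```text
[ 0.52592901 -0.3455619   0.121     ]
16.4917 0.22017702334551473 [-0.3  0.4  6.6] [ 0.52607511 -0.34563299  0.08141532]
17.6333 0.2204606773443361 [-0.4 -0.3 -0.9]
```

View pics/f.png

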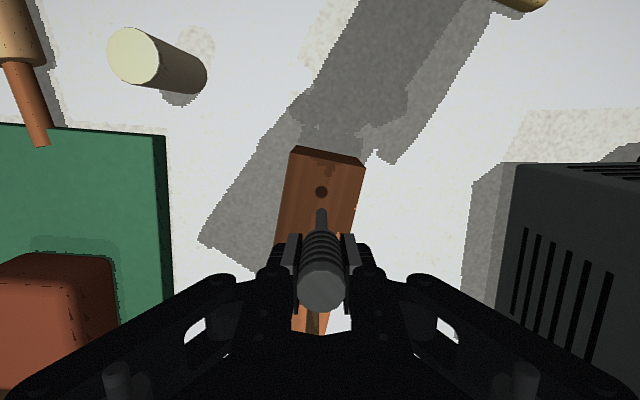

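View pics/fs.png

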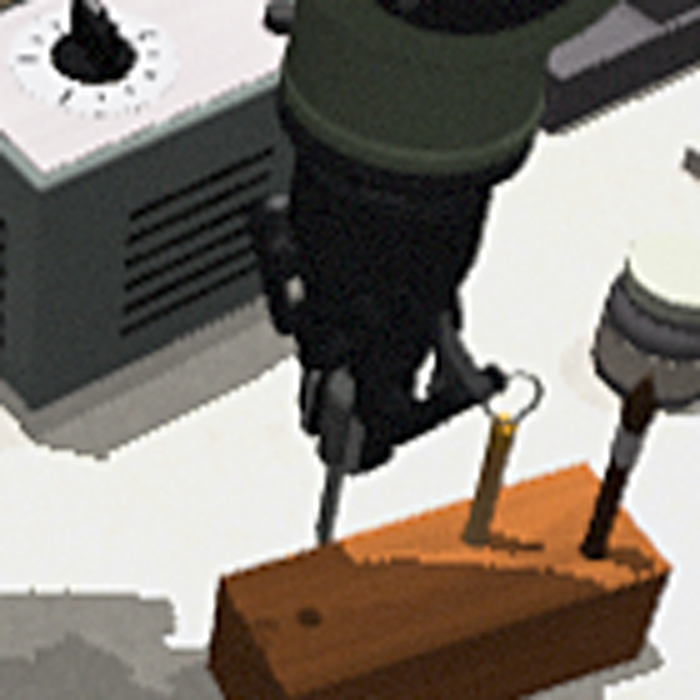

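The pin is held upright, with its tip at about (321,210). I measure the tip in the wrist frame so I can servo it relative to the hole.

Run:
```python
from h import *
import pickle
p=pickle.load(open("f.pkl","rb")); e=env.get_ee_pos(); print(e, env.get_ee_rot())
u=proj(p,[e-[0,0,.0664],e-[0,0,.0454]]); print(u)
crop(p,(285,180,355,320),"f2",5,u)
```

```text
[ 0.52574535 -0.34541436  0.19935766] [-1.56992303e+00 -5.29731836e-04  1.57081776e+00]
[[320.9784601  209.07989801]
 [321.00545967 218.49072461]]
```

View pics/f2.png

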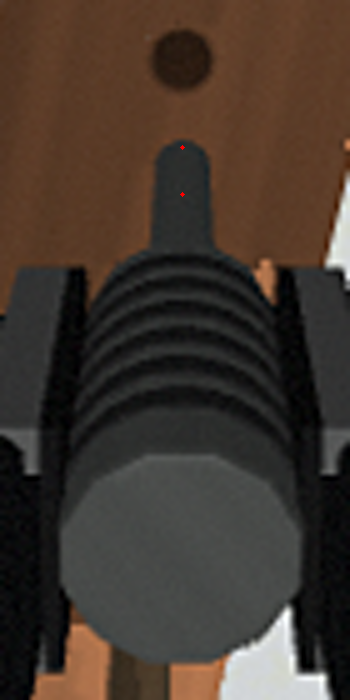

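Run:
```python
from h import *
import pickle
D=[-np.pi/2,0,np.pi/2]
e=env.get_ee_pos()
env.line_to([e[0]-.01,e[1]+.01,.37],feed=.25)
env.move_ptp([.4527,.2463,.34],D)
env.line_to([.4527,.2463,.283],feed=.12)
e=env.get_ee_pos();print(env.get_t(),e,env.get_ee_rot(),env.get_opening(),env.get_force().round(1))
p=env.read_camera("wrist"); pickle.dump(p,open("g.pkl","wb"))
u=proj(p,[e-[0,0,.0664],[.4527,.2463,.2065]]); print(u)
crop(p,(270,170,370,270),"g",6,u)
s=env.read_camera("side"); crop(s,(225,120,325,220),"gs",6)
```

```text
21.2917 [0.45303424 0.24618495 0.28355181] [-1.57136583e+00 -2.55732719e-04  1.57036387e+00] 0.22304109597916133 [ 0.1  0.5 -0.6]
[[321.02202102 208.86208284]
 [321.16259802 204.29483444]]
```

View pics/g.png

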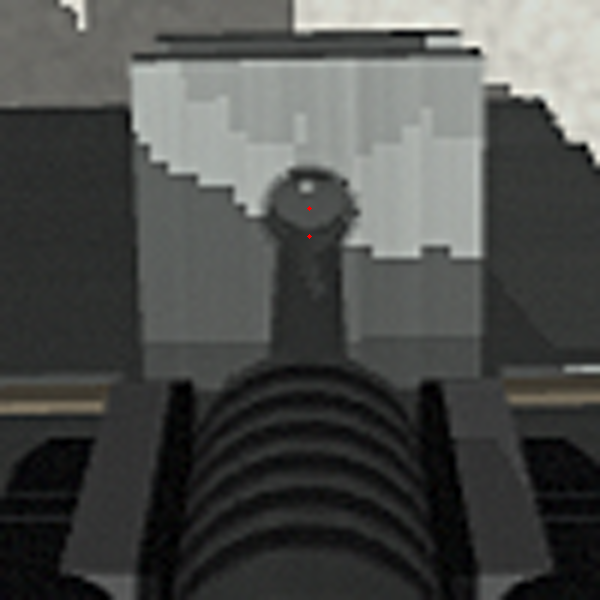

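View pics/gs.png

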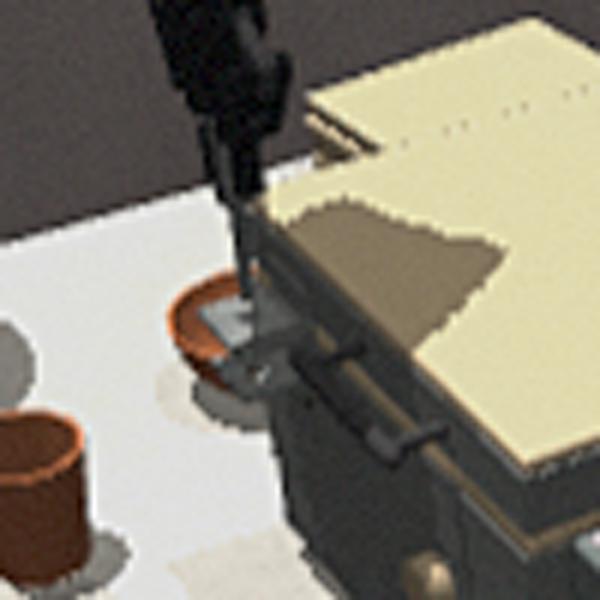

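The hole centre at crop (311,208) matches the prediction, and the tip is aligned. I lower it in steps with force checks.

Run:
```python
from h import *
f0=env.get_force()
for z in [.271,.262,.25,.24,.23,.22,.216,.2135,.2115]:
    env.line_to([.4527,.2464,z],feed=.05)
    f=env.get_force()-f0; print(z,env.get_ee_pos().round(4),f.round(1),env.get_moment().round(2),round(env.get_t(),2))
    if f[2]>10 or np.hypot(*f[:2])>12: break
```

```text
0.271 [0.4526 0.2463 0.2708] [ 0.9 -0.6 -0.7] [-0.03 -0.03  0.03] 21.78
0.262 [0.4526 0.2463 0.2617] [ 1.   0.1 -0.1] [-0.04  0.04  0.  ] 22.12
0.25 [0.4526 0.2464 0.2498] [ 0.6 -0.2 -0.3] [-0.02 -0.03 -0.03] 22.51
0.24 [0.4526 0.2463 0.2398] [1.1 0.5 0.2] [ 0.02 -0.03  0.01] 22.86
0.23 [0.4526 0.2464 0.2297] [ 0.5 -0.4 -0. ] [-0.02 -0.03  0.02] 23.21
0.22 [0.4526 0.2463 0.2197] [0.6 0.5 0.1] [-0.02 -0.    0.01] 23.56
0.216 [0.4526 0.2464 0.2159] [ 0.5 -0.7 -0. ] [ 0.03 -0.02  0.01] 23.81
0.2135 [0.4527 0.2464 0.2135] [0.3 0.6 0.2] [-0.02 -0.05  0.02] 24.06
0.2115 [0.4532 0.2465 0.2124] [-1.8 -1.8 18.8] [-0.41  0.49  0.03] 24.31
```

Seated at the predicted height. I release, retreat, and view the result along with the dial.

Run:
```python
from h import *
import pickle
env.line_to([.4527,.2464,.2132],feed=.05)
env.grip(0.6)
env.line_to([.4527,.2464,.33],feed=.2)
env.line_to([.505,.24,.33],feed=.2)
p=env.read_camera("wrist"); s=env.read_camera("side")
print(env.get_t(), proj(p,[.4527,.2464,.2295+.023]),env.get_force().round(1))
crop(p,(240,80,400,200),"h",5,proj(p,[.4527,.2464,.2295+.023])); crop(s,(225,120,325,220),"hs",6)
D=[-np.pi/2,0,np.pi/2]
env.move_ptp([.64,-.065,.34],D)
p=env.read_camera("wrist"); pickle.dump(p,open("i.pkl","wb"));pickle.dump(s,open("is.pkl","wb"))
u=proj(p,[.592,-.065,.201])[0]; print(u,env.get_t(),env.get_joints().round(2),env.get_ee_pos())
crop(p,(int(u[0])-65,int(u[1])-65,int(u[0])+65,int(u[1])+65),"i",6,[u])
```

```text
26.2167 [[330.4258257  135.68962462]] [ 0.8 -0.7  0.7]
[319.05889736 135.84148174] 27.525 [ 0.    0.76  0.13  0.97 -0.09  1.42  1.68] [ 0.64002597 -0.06314829  0.34018314]
```

View pics/h.png

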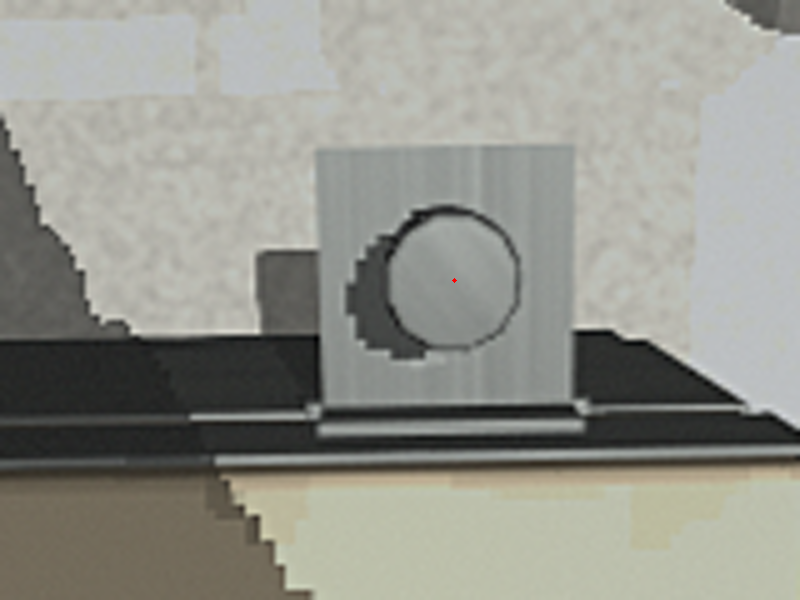

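View pics/hs.png

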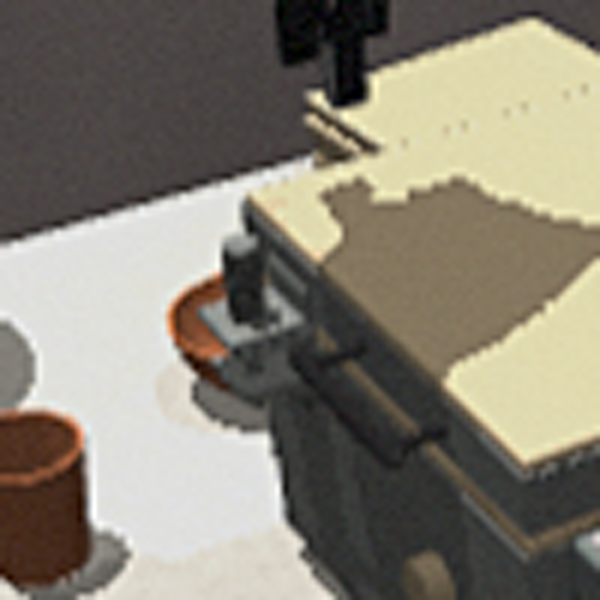

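View pics/i.png

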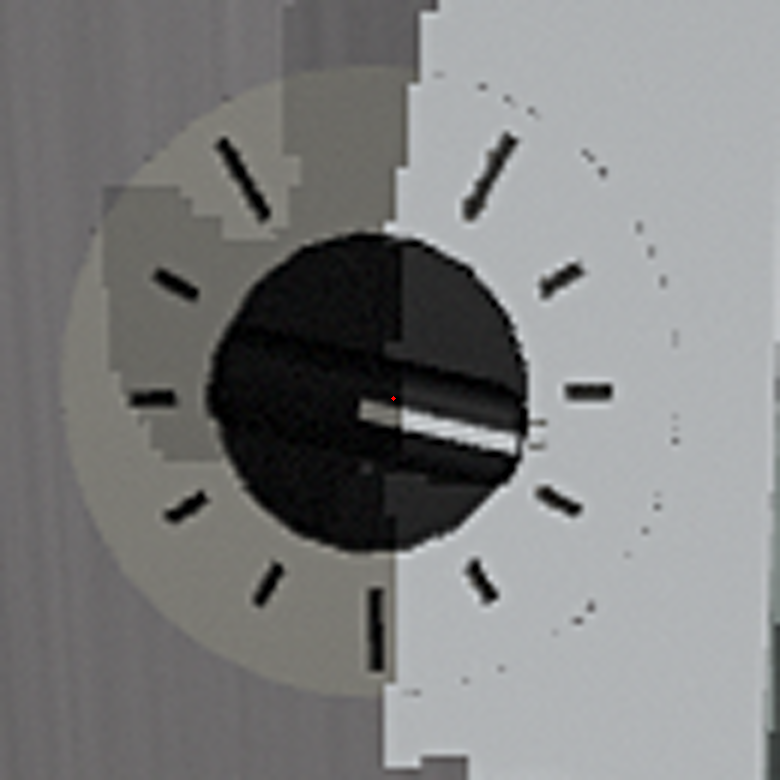

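The pin sits upright with its barrel flush on the tongue. The dial disc centre is at crop (370,394), and the index line runs (360,408)→(520,443), between marks 2 and 3. I compute the dial geometry.

Run:
```python
from h import *
import pickle
p=pickle.load(open("i.pkl","rb")); u=proj(p,[.592,-.065,.201])[0]; x0,y0=int(u[0])-65,int(u[1])-65
w=lambda a,z:atz(p,(x0+a[0]/6-.5,y0+a[1]/6-.5),z)
m={2:(588,391),8:(153,399),5:(376,630),0:(490,178),10:(243,180),1:(562,280),9:(176,284),3:(560,501),7:(186,507),4:(482,581),6:(268,585)}
# fit centre, yaw, radius free per long/short
from scipy.optimize import least_squares
W={k:w(v,.201)[:2] for k,v in m.items()}
def f(q):
    r=[]
    for k,v in W.items():
        a=np.radians(150-30*k)+q[2]; R=q[3] if k%5 else q[4]
        r+=list(np.array([q[0]+R*np.cos(a),q[1]+R*np.sin(a)])-v)
    return r
s=least_squares(f,[.592,-.067,0,.036,.038]); print(s.x.round(4),np.abs(s.fun).max())
a,b=w((360,408),.235),w((520,443),.235); d=b-a; az=np.arctan2(d[1],d[0]); print(a,b,az, "dial",np.radians(150)+s.x[2]-az)
ac=np.arctan2(a[1]-s.x[1],a[0]-s.x[0]); bc=b[:2]-s.x[:2]; print("tip rel",bc,np.hypot(*bc),np.arctan2(bc[1],bc[0]))
```

```text
[ 0.5916 -0.0685  0.0167  0.0337  0.0367] 0.0002441505653759321
[ 0.59122072 -0.06935531  0.235     ] [ 0.59588088 -0.0475521   0.235     ] 1.3602275651919475 dial 1.2744836848047898
tip rel [0.00431615 0.02090327] 0.02134421832342594 1.3671759458055233
```

Run:
```python
from h import *
C=[.5916,-.0685]; y0=1.363-np.pi/2
O=lambda y:[-np.pi/2,0,y]
env.grip(0.5)
env.move_ptp([*C,.30],O(y0))
print(env.get_t(),env.get_joints().round(2),env.get_ee_pos(),env.get_ee_rot())
env.line_to([*C,.210],feed=.12)
print(env.get_force().round(1))
env.grip(0.0,30)
print(env.get_t(),env.get_opening(),env.get_force().round(1),env.get_moment().round(2))
for y in np.linspace(y0,-.5069-np.pi/2,5)[1:]:
    env.move_ptp([*C,.210],O(y))
    print(round(env.get_t(),2),env.get_ee_pos().round(4),env.get_ee_rot().round(3),env.get_force().round(1),env.get_moment().round(2),env.get_joints()[6].round(2))
    if np.linalg.norm(env.get_force())>35: break
```

```text
29.1667 [-0.19  0.74  0.58  1.29 -0.4   1.23  0.19] [ 0.5916783  -0.0683961   0.30000689] [-1.57069608e+00  5.51875611e-05 -2.06102879e-01]
[ 0.2 -0.8 -0.1]
30.4333 0.1460006936227857 [-12.8   3.2  12.5] [ 0.66  2.84 -0.02]
30.89 [ 0.5903 -0.0682  0.2105] [-1.572  0.003 -0.676] [-14.8   2.8  14.1] [ 0.66  3.13 -0.03] -0.12
31.36 [ 0.5902 -0.0682  0.2106] [-1.573  0.002 -1.144] [-16.3   4.1  13.7] [ 0.73  3.35 -0.07] -0.5
31.82 [ 0.5902 -0.0682  0.2106] [-1.574e+00  1.000e-03 -1.611e+00] [-15.9   3.8  14.4] [ 0.87  3.56 -0.04] -0.88
32.3 [ 0.5902 -0.0681  0.2106] [-1.574 -0.    -2.079] [-16.3   5.3  13.8] [ 0.98  3.63 -0.06] -1.28
```

```bash
cat > look.py <<'E'
from h import *
import pickle,sys
env.line_to([.5902,-.0681,.33],feed=.2)
env.move_ptp([.64,-.065,.34],[-np.pi/2,0,np.pi/2*0+1.5708])
p=env.read_camera("wrist"); pickle.dump(p,open("j.pkl","wb"))
u=proj(p,[.592,-.0685,.201])[0]; print(u,env.get_t())
x0,y0=int(u[0])-65,int(u[1])-65; print(x0,y0)
crop(p,(x0,y0,x0+130,y0+130),sys.argv[1],6,proj(p,[.5916,-.0685,.201]))
s=env.read_camera("side"); crop(s,(245,120,415,250),sys.argv[1]+"s",4.5)
E
python3 -c "
from station import env
env.grip(.45); print(env.get_force().round(1),env.get_t())"; python3 look.py j
```

```text
[0.1 0.2 0. ] 32.6667
[317.03875741 136.08833773] 36.0083
252 71
```

View pics/j.png

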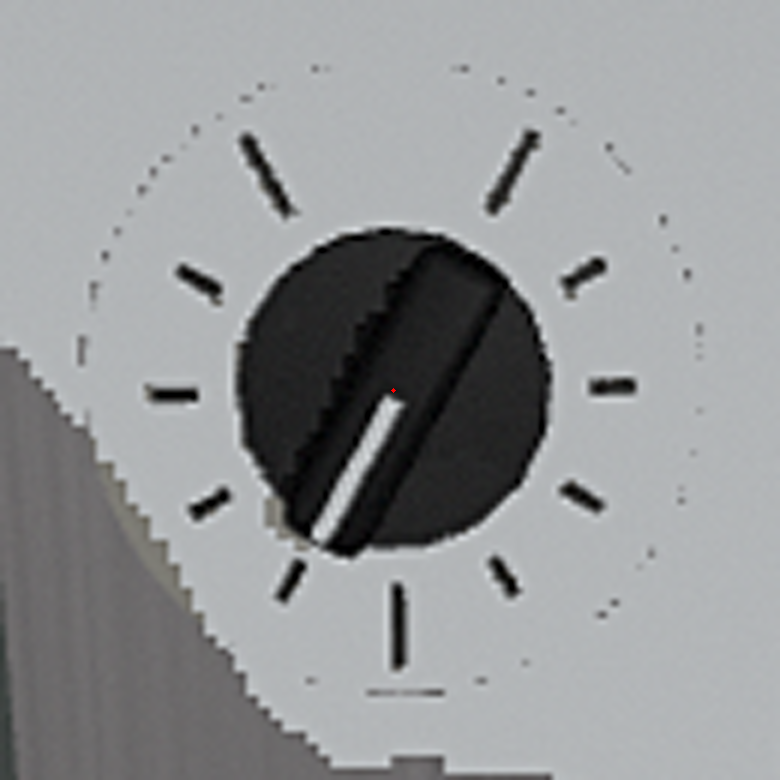

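View pics/js.png

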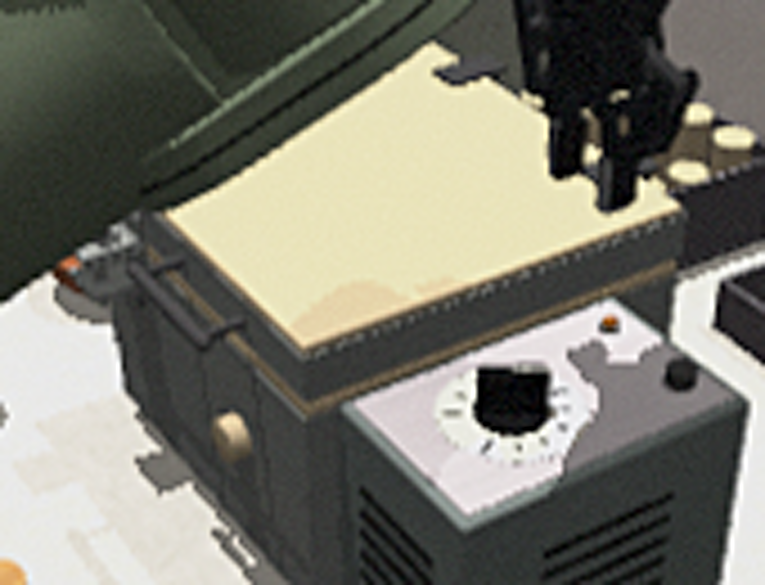

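The index line runs (395,398)→(320,542) toward mark 6 at (290,580). I compute the angle.

Run:
```python
from h import *
import pickle
p=pickle.load(open("j.pkl","rb"));x0,y0=252,71
w=lambda a,z:atz(p,(x0+a[0]/6-.5,y0+a[1]/6-.5),z)
m={2:(612,387),8:(174,395),5:(398,626),0:(513,171),10:(266,174),1:(584,274),9:(199,280),3:(581,497),7:(210,504),4:(505,577),6:(290,580)}
from scipy.optimize import least_squares
def f(q):
    r=[]
    for k,v in m.items():
        a=np.radians(150-30*k)+q[2]; R=q[3] if k%5 else q[4]
        r+=list(np.array([q[0]+R*np.cos(a),q[1]+R*np.sin(a)])-w(v,.201)[:2])
    return r
s=least_squares(f,[.592,-.067,0,.036,.038]); print(s.x.round(4),np.abs(s.fun).max())
a,b=w((395,398),.235),w((320,542),.235); d=b-a; print("line",np.radians(150)+s.x[2]-np.arctan2(d[1],d[0]))
d=b[:2]-s.x[:2]; print("tip",np.radians(150)+s.x[2]-np.arctan2(d[1],d[0]),np.hypot(*d))
# threshold-based line
im=p["img"][y0:y0+130,x0:x0+130].astype(int).sum(2)
yy,xx=np.mgrid[0:130,0:130]; c=np.array([395/6,392/6])
M=(im>300)&(np.hypot(xx-c[0],yy-c[1])<25)&(yy>60); 
n,l,st,_=cv2.connectedComponentsWithStats(M.astype(np.uint8)); k=1+np.argmax(st[1:,4]); ys,xs=np.nonzero(l==k); print(len(xs))
P=np.array([atz(p,(x0+i,y0+j),.235)[:2] for i,j in zip(xs,ys)]); c0=P.mean(0); v=np.linalg.svd(P-c0)[2][0]; v*=np.sign(v[0])
print("svd",np.radians(150)+s.x[2]-np.arctan2(v[1],v[0]), c0-s.x[:2])
```

```text
[ 0.5916 -0.0685  0.0159  0.0337  0.0368] 0.0002324933888203859
line 3.124642516966506
tip 3.121643377452521 0.020913513309922173
77
svd 3.143951337800947 [ 0.00745344 -0.00411816]
```

The dial is within about 1° of mark 6. I make a last check of the pin, lid and bystanders.

Run:
```python
from h import *
D=[-np.pi/2,0,np.pi/2]
env.move_ptp([.50,.15,.42],D)
p=env.read_camera("wrist"); s=env.read_camera("side")
cv2.imwrite("pics/k.png",p["img"][:,:,::-1]); crop(s,(220,110,480,340),"ks",2.6)
print(env.get_t(),env.get_force().round(1))
```

```text
37.2 [ 0.  -1.4 -0.8]
```

View pics/k.png

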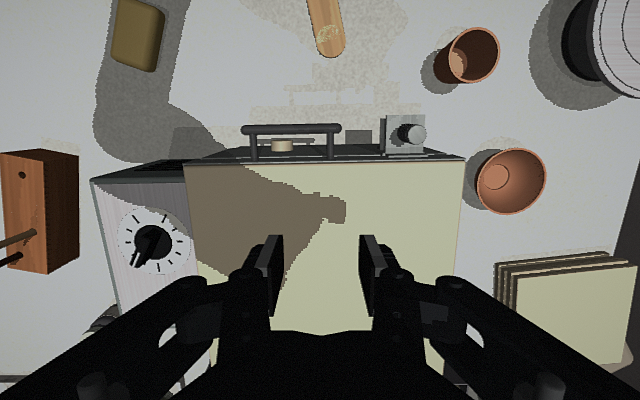

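View pics/ks.png

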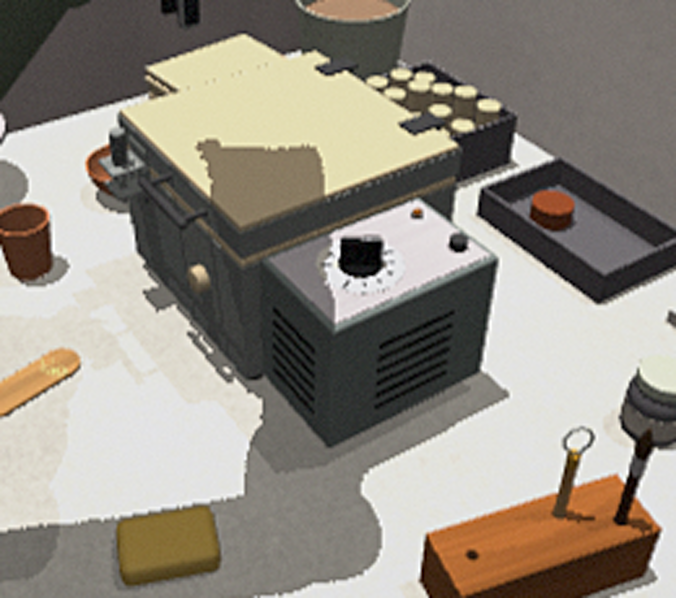

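The lid is shut, the pin is home at (410,132), and the dial is on mark 6. The cup, bowl and tools are standing as before, and the arm is clear, so I hand the job in.

```bash
python3 -c "
from station import env
print(env.job_done(),env.get_t())"
```

```text
the job is handed in; nothing more can be done
the job is handed in; nothing more can be done
```

The job is done and handed in at about 37 s of the 72 s allowed: lid shut, pin home in the hasp, then dial turned to mark 6.

- **Lid:** I pressed it down along its hinge arc until it met a firm stop, with the fingertips at 0.249 m, the shut height. The force at the stop reached about 34 N, more than closing needed. While closing, the readings stayed within sensor noise, so they did not show the expected 2–6 N. The pictures show the lid level and the seam closed.
- **Pin:** It went down with no measurable side force and stopped at the expected height with about 19 N of downward push. In the pictures its barrel sits on the hasp tongue.
- **Dial:** Three readings of its angle from the last close-up gave 3.122, 3.125 and 3.144 rad against the target 3.1416, so it is within about 1°.
- **Surroundings:** In the last pictures the cup, bowl, loop tool and brush stand where they were, and the arm is clear of everything.

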